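# Open the wide filter housing on the lab bench

## Robot

A 6-joint arm with a two-finger parallel gripper is mounted at the origin on the work surface. World frame = base frame: x ahead of the robot, y to its left, z up, the work surface at z = 0. Lengths are in m, angles in degrees, forces in N, time in s.
With the tool pointing down it reaches from about 0.275 to 0.775 m from the base axis. Payload 14.6 kg.
Tool frame: the origin (TCP) lies midway between the tips of the shut fingers; the grasp point (between the pads) lies 19 mm behind it; z points along the fingers, y is the direction in which the jaws open and shut (so a half turn about z gives the same grasp; the last joint's range is limited). The gripper opens to 85 mm and grips with 20 to 120 N. Pads are 22 mm wide; open, the fingers measure 114 mm over their backs; the gripper's body (76 mm by 85 mm) begins 54 mm behind the grasp point. The pads swing forward as they close: fully open they stand 13 mm farther back than shut.
Start: joints at [62.091, 15.075, -2.767, 72.158, 0, 81.102], TCP at [0.171, 0.496, 0.196] pointing down, gripper open.
Joint ranges: [-151.79, 151.79], [-50.71, 97.33], [-67.44, 78.34], [-121.81, 120.89], [-77.56, 73.72], [-180, 180]. Speed limits (degrees/s): [108.29, 108.29, 147.25, 159.86, 180, 180].

## Interface

Orientations are given as a 3x3 rotation matrix whose columns are the frame's x, y, z axes.
In Python, from rig import r, jaws, inverse_kinematics, state, optics, job_done gives the robot as it stands. Calls block until the motion is done:
- r.move_to(position, orientation): joint-space move of the TCP to a pose.
- r.move_l(position, attitude=None, velocity=0.15, stop_force=None): straight line of the TCP; attitude=None keeps the orientation; velocity is the mean speed in m/s. With stop_force (N) it stops when the force on the tool has changed by that much, and returns True; else False.
- r.movej(angles): joint-space move.
- jaws.set_gripper(opening): finger opening in m; the grip force is fixed at half the most; returns when the fingers have stopped.
- r.wait(seconds).
- inverse_kinematics(position, orientation): joint angles nearest the present ones, or None.
- state(): the state.
- optics.get_image(name): name is "scene" or "top" or "wrist"; returns a dict with "frame" (480x640x3 uint8, blue, green, red), "depth" (480x640 float32, m along the optical axis (not along the pixel's ray), 0 where there is no reading), "vfov" (degrees; the focal length in pixels is half the picture's height over the tangent of half this angle, whatever the lens; pixels are square), "cx", "cy" (the principal point, pixels), "cam_to_world" (4x4, takes a point from camera to world coordinates); the wrist camera has in their place "T_tool_cam" (4x4, takes a point from camera to tool coordinates, whose origin is the TCP and whose axes are the flange's). Camera axes: x right, y down, z forward; pixel columns grow to the right and rows downward; lengths in m; the calibration is good to about 2 mm. A picture is of the moment at which its call begins: read the wrist's pose just before it.
A pose or a line that the arm cannot do raises r.PlanningError and nothing moves.
- job_done(): hands the job in, once; it reports no verdict.
The state is a dict: "time_s": time; "qpos": joint angles; "dq": joint speeds; "joint_torque": joint torques, N m; "ee_pos": TCP position; "orientation": TCP orientation; "force": force on the tool from outside, world axes, zero at the start; "ft_torque": the same for the moment, N m; "finger_gap": finger opening in m.
Only numpy, scipy, OpenCV 4.12 (cv2) and the standard library are available. Lean on these libraries where they do the work, as an engineer would, in place of code of your own. Each camera call takes 0.05 s, during which the arm holds its last target.

## Task

Open the wider of the two steel filter housings to get at its filter: twist its bayonet cover a quarter turn anticlockwise (seen from above) to unlock it, lift it straight off, and set it down gently, right way up and flat, in the middle of the shallow square white tray. Do not drop the cover, and leave the narrow housing's cover as it is.

Things in the scene. Friction and masses are not known exactly. Their poses are not given: they have to be found in the camera images.
- cover_grip (a point): Centre (half-way up) of the black bar grip on the wide housing's loose steel cover (about 0.35 kg). Bar 66 mm long (x), 16 thick (y), 50 tall, on a disc 80 mm across, 14 thick: this point is 25 mm above the disc's top, 39 above the cover's underside. Two lugs, 16 mm wide, 8 thick, stick out at the disc's bottom edge along x and -x, to 49 mm from the axis. z up along the axis.
- housing: Wide steel filter housing, fixed, 128 mm across; origin on its axis at the bench, z up. The cover's underside sits 80 mm up; rim and the hoods over the lugs reach 96 mm. Locked: the bar lies along x within 7 degrees. The cover turns anticlockwise with only sliding friction; its lugs leave the hoods after 57 degrees, meet stops at 102; between these it lifts off. Hose stubs along y to 76 mm.
- tray_floor (a point): Centre of the inner floor of the shallow white square tray, fixed to the bench: 150 mm square outside, 142 mm inside, rim 10 mm above this floor (14 mm above the bench). x and y along its sides, z up.
- small_bar_end (a point): Top of one end of the black bar grip on the narrow housing's cover, which is to be left alone. The bar (44 mm long, 13 mm thick, top 132 mm above the bench) runs from here towards -x; the axis of the narrow housing (88 mm across at the foot, 72 mm at the rim, fixed) lies 22 mm along -x. This cover turns if pushed.

How it is judged (in metres and radians):
On the way, in this order (a step that is already met when the one before it is completed fails the run):
1. the cover is turned to its unlocked position while still seated (more than 60 degrees from locked) (angle between the x axis of cover_grip and the x axis of housing, either way round above 1.05 rad and z of cover_grip in the frame of housing below 0.125 m and horizontal distance between cover_grip and housing below 0.01 m), for 0.1 s.
2. the cover is lifted off, more than 30 mm above its seat (z of cover_grip in the frame of housing above 0.149 m), for 0.1 s.
3. the cover is lowered into the tray while still held (not dropped): within 12 mm of the floor (horizontal distance between cover_grip and tray_floor below 0.03 m and z of cover_grip in the frame of tray_floor below 0.051 m and contact force between cover and the fingers above 0.5 N), for 0.1 s.
At the end, for the whole second after the job is handed in: The wide housing's cover lies right way up (within 10 degrees) on the tray's floor (within 5 mm), its centre within 30 mm of the tray's centre, released and at rest; the narrow housing's cover has not been turned (its bar end is within 8 mm of where it was) (horizontal distance between cover_grip and tray_floor below 0.03 m and z of cover_grip in the frame of tray_floor below 0.044 m and angle between cover_grip's own z axis and vertical below 0.17 rad and linear speed of cover below 0.02 m/s and distance of small_bar_end from where it was at the start of the episode below 0.008 m); the robot touches nothing.
It fails at once if the narrow housing's cover is turned (its bar end moves more than 8 mm) (distance of small_bar_end from where it was at the start of the episode above 0.008 m).
It also fails if it takes over 48 s, if anything falls off the work surface, if the arm or the gripper's body presses on something with over 40 N, if the wrist force passes 120 N, or if a joint passes its speed limit or range.

## Working session

There is one attempt and no reset: what is moved stays moved. The work goes in short steps, each a Python script; the robot and the scene stay as the last script left them, time stands still between calls to the robot, and variables do not carry over. Pictures are saved under pics/ and viewed, and the job is handed in when it is done.

```bash
ls; mkdir -p pics; cat > look.py <<'E'
import numpy as np,cv2
from rig import *
E
python3 - <<'E'
from look import *
s=state();print(s)
for n in("scene","top","wrist"):
    d=optics.get_image(n);cv2.imwrite(f"pics/{n}0.png",d["frame"]);np.savez(f"{n}0.npz",**d)
    print(n,{k:np.round(v,4).tolist() for k,v in d.items() if k not in("frame","depth")})
E
```

```text
pics
{'time_s': 0.0, 'qpos': array([ 6.20902370e+01,  1.50997527e+01, -2.80460605e+00,  7.21574276e+01,
        1.14280536e-03,  8.11026130e+01]), 'dq': array([-0.09450257,  0.03763571, -0.02747481,  0.05223857,  0.05905273,
        0.03625195]), 'joint_torque': array([-4.56301728e-03, -6.37634540e+01,  3.84568763e+01,  1.39787505e-02,
       -3.73811354e-04, -2.77285591e-05]), 'ee_pos': array([0.17087659, 0.49608494, 0.1952114 ]), 'orientation': array([[-9.45448178e-01,  3.25772113e-01, -5.22391913e-04],
       [ 3.25772479e-01,  9.45447726e-01, -9.43608501e-04],
       [ 1.86492911e-04, -1.06231385e-03, -9.99999418e-01]]), 'force': array([ 0.5737334 ,  0.15176454, -0.34448145]), 'ft_torque': array([-0.0075052 , -0.00807453, -0.00315272]), 'finger_gap': 0.08559690505753721}
scene {'vfov': 49.1414, 'cx': 321.7681, 'cy': 247.5705, 'cam_to_world': [[0.1331, 0.6144, -0.7777, 1.2475], [0.9909, -0.0659, 0.1175, -0.1189], [0.0209, -0.7862, -0.6176, 0.6464], [0.0, 0.0, 0.0, 1.0]]}
top {'vfov': 44.0086, 'cx': 316.1809, 'cy': 241.262, 'cam_to_world': [[0.0161, -0.9864, 0.1634, 0.3316], [-0.9999, -0.0158, 0.0031, -0.0002], [-0.0005, -0.1634, -0.9866, 1.3384], [0.0, 0.0, 0.0, 1.0]]}
wrist {'vfov': 71.034, 'cx': 315.9711, 'cy': 236.871, 'T_tool_cam': [[-0.0001, -0.9539, -0.3, 0.0755], [1.0, -0.0003, 0.0005, -0.0004], [-0.0006, -0.3, 0.9539, -0.1774], [0.0, 0.0, 0.0, 1.0]]}
```

View pics/scene0.png

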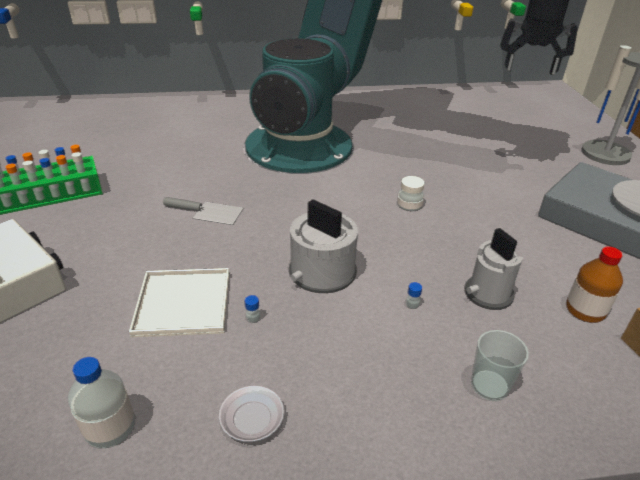

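View pics/top0.png

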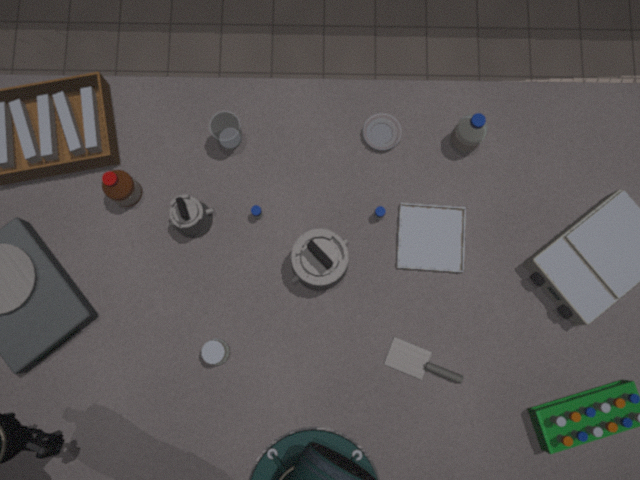

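View pics/wrist0.png

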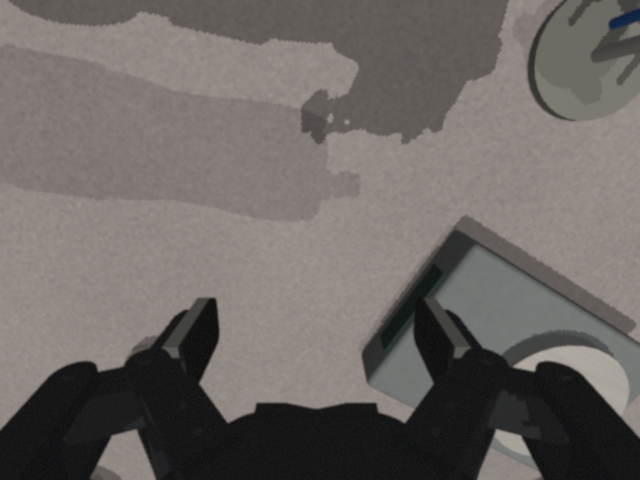

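The top view shows the wide housing at (320,258) with its bar running diagonally, the tray at (431,238), and the narrow housing at (186,212). I'll measure them from the depth data.

```bash
cat >> look.py <<'E'
def cloud(d,T=None):
    f=240/np.tan(np.radians(d["vfov"])/2);z=d["depth"].astype(float)
    v,u=np.mgrid[:480,:640]
    P=np.stack([(u-d["cx"])/f*z,(v-d["cy"])/f*z,z],-1)
    T=d["cam_to_world"] if T is None else T
    W=P@T[:3,:3].T+T[:3,3]; W[z<=0]=np.nan
    return W
def rect(p):
    (c,s,a)=cv2.minAreaRect((p[:,:2]*1000).astype(np.float32));return np.round(c,1),np.round(s,1),round(a,1)
E
python3 - <<'E'
from look import *
for n in("top","scene"):
    d=dict(np.load(n+"0.npz"));W=cloud(d)
    x,y,z=W[...,0],W[...,1],W[...,2]
    c=W[258,320] if n=="top" else W[215,322]
    print(n,c)
    near=np.hypot(x-c[0],y-c[1])<.09
    b=W[near&(z>.125)&(z<.16)];print("bar",len(b),rect(b),np.median(b[:,2]),np.percentile(b[:,2],95))
    b=W[near&(z>.135)&(z<.16)];print("bartop",len(b),rect(b))
    b=W[near&(z>.088)&(z<.104)];print("rim",len(b),rect(b),cv2.minEnclosingCircle((b[:,:2]*1000).astype(np.float32)),np.median(b[:,2]))
    t=W[238,431] if n=="top" else W[300,182]
    print("tray",t)
    m=(abs(x-t[0])<.12)&(abs(y-t[1])<.12)
    white=d["frame"].astype(int).min(-1)>(165 if n=="top" else 195)
    b=W[m&(z>.009)&(z<.025)];print("rim",len(b),rect(b))
    lab=cv2.connectedComponents((m&(d["frame"].min(-1)>150)).astype(np.uint8))[1]
    k=lab[238,431] if n=="top" else lab[300,182]
    b=W[lab==k];print("white",k,len(b),rect(b),np.median(b[:,2]))
    s=W[208,181] if n=="top" else W[243,503]
    b=W[(np.hypot(x-s[0],y-s[1])<.06)&(z>.12)&(z<.15)];print("small",rect(b),np.median(b[:,2]))
im=cv2.imread("pics/top0.png");cv2.imwrite("pics/c.png",cv2.resize(im[190:310,260:480],None,fx=3.6,fy=3.6,interpolation=cv2.INTER_CUBIC))
E
```

```text
top [ 0.49519844 -0.00471003  0.14356956]
bar 274 (array([504.7,  -4.3]), array([65.5, 16.5]), 43.8) 0.1436970113044258 0.14803318805138949
bartop 262 (array([504.7,  -4.3]), array([65.5, 16.5]), 43.8)
rim 1875 (array([504.6,  -5. ]), array([119.7, 118.8]), 2.2) ((504.9984130859375, -4.253305912017822), 60.53977584838867) 0.09543275863599354
tray [ 0.56446986 -0.25765669  0.00329739]
rim 682 (array([ 569.8, -246.6]), array([228.9, 189. ]), 67.0)
white 0 307200 (array([1213.1, -131.2]), array([1665.3, 2315.3]), 20.7) nan
small (array([599.3, 285.7]), array([44.6, 12.9]), 19.7) 0.13188523241485628
scene [ 0.50937486 -0.00852834  0.13172154]
bar 509 (array([505.2,  -5.3]), array([67.8, 19. ]), 46.0) 0.14042120385619317 0.1461802177668277
bartop 348 (array([505.1,  -5.4]), array([67.2, 16.9]), 44.0)
rim 1711 (array([511.3,  -5.9]), array([119.9, 110.5]), 80.6) ((504.8387756347656, -4.3401055335998535), 62.139495849609375) 0.09639415558473496
tray [ 0.56153694 -0.2584849   0.0061093 ]
rim 1098 (array([ 565.5, -234.2]), array([197.2, 154.4]), 86.8)
white 25 5400 (array([ 547. , -271.6]), array([183.9, 187.3]), 85.2) 0.005451100862604474
small (array([599.8, 284.9]), array([44. , 15.5]), 18.5) 0.13059569128767834
```

View pics/c.png

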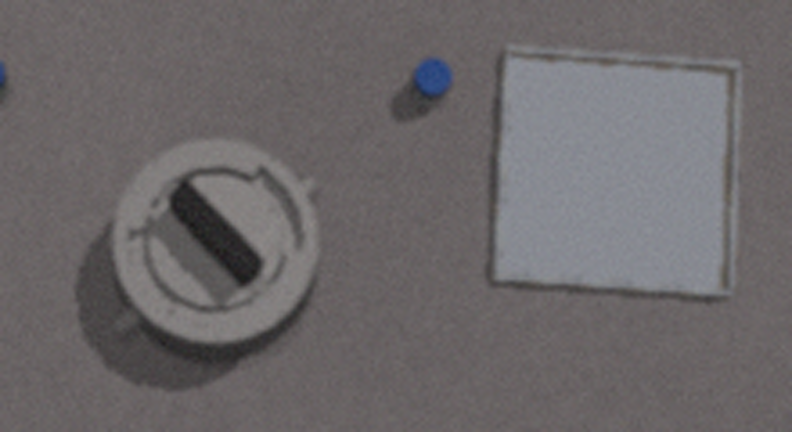

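```bash
cat >> look.py <<'E'
def pca(p):
    c=p[:,:2].mean(0);w,v=np.linalg.eigh(np.cov((p[:,:2]-c).T));return c,np.degrees(np.arctan2(v[1,1],v[0,1]))%180
def ray(d,px,z,T=None):
    f=240/np.tan(np.radians(d["vfov"])/2);T=d["cam_to_world"] if T is None else T
    r=np.array([(px[0]-d["cx"])/f,(px[1]-d["cy"])/f,1])@T[:3,:3].T
    return T[:3,3]+r*(z-T[2,3])/r[2]
def R(a): # tool down, jaw axis y at a+90 deg => tool x at angle a
    a=np.radians(a);x=np.array([np.cos(a),np.sin(a),0]);z=np.array([0,0,-1.]);return np.stack([x,np.cross(z,x),z],1)
E
python3 - <<'E'
from look import *
for n in("top","scene"):
    d=dict(np.load(n+"0.npz"));W=cloud(d);x,y,z=[W[...,i] for i in range(3)]
    print(n,pca(W[(np.hypot(x-.505,y+.0045)<.05)&(z>.138)&(z<.152)]))
d=dict(np.load("top0.npz"))
q=np.array([[507,48],[740,62],[732,297],[492,282]])/3.6+[260,190]
c=np.array([ray(d,p,.014) for p in q]);print(c,c.mean(0))
d=dict(np.load("scene0.npz"))
q=np.array([[145,269],[230,268],[227,333],[132,335]])
c=np.array([ray(d,p,.014 if i<2 else .0) for i,p in enumerate(q)]);print(c,c.mean(0))
for a in (42,222):
  for da in(0,40,80):
    print(a,da,inverse_kinematics([.505,-.0045,.104],R(a+da)))
    print(' tray',inverse_kinematics([.565,-.255,.1],R(a+da)))
E
```

```text
top (array([ 0.50473401, -0.00402566]), np.float64(43.93468633199373))
scene (array([ 0.50826309, -0.00484166]), np.float64(44.39392741306668))
[[ 0.64187837 -0.18794079  0.014     ]
 [ 0.63514189 -0.33552968  0.014     ]
 [ 0.48530493 -0.32680695  0.014     ]
 [ 0.49230705 -0.17751778  0.014     ]] [ 0.56365806 -0.2569488   0.014     ]
[[ 0.47963497 -0.32971179  0.014     ]
 [ 0.49364931 -0.17550285  0.014     ]
 [ 0.64217736 -0.18115513  0.        ]
 [ 0.62902025 -0.33412111  0.        ]] [ 0.56112047 -0.25512272  0.007     ]
42 0 [ -9.76304668  15.84981327 -16.43274357  57.71744317   0.
 128.23695332]
 tray [-31.81795763  26.65085787   0.25890422  63.60804635   0.
 106.18204237]
42 40 [ -9.76304668  15.84981327 -16.43274357  57.71744317   0.
  88.23695332]
 tray [-31.81795763  26.65085787   0.25890422  63.60804635   0.
  66.18204237]
42 80 [ -9.76304668  15.84981327 -16.43274357  57.71744317   0.
  48.23695332]
 tray [-31.81795763  26.65085787   0.25890422  63.60804635   0.
  26.18204237]
222 0 [ -9.76304668  15.84981327 -16.43274357  57.71744317   0.
 -51.76304668]
 tray [-31.81795763  26.65085787   0.25890422  63.60804635   0.
 -73.81795763]
222 40 [ -9.76304668  15.84981327 -16.43274357  57.71744317   0.
 -91.76304668]
 tray [ -31.81795763   26.65085787    0.25890422   63.60804635    0.
 -113.81795763]
222 80 [  -9.76304668   15.84981327  -16.43274357   57.71744317    0.
 -131.76304668]
 tray [ -31.81795763   26.65085787    0.25890422   63.60804635    0.
 -153.81795763]
```

```bash
python3 - <<'E'
from look import *
r.move_to([.505,-.0045,.22],R(44))
s=state();print(s["time_s"],s["ee_pos"])
T=np.eye(4);T[:3,:3]=s["orientation"];T[:3,3]=s["ee_pos"]
d=optics.get_image("wrist");cv2.imwrite("pics/w1.png",d["frame"])
W=cloud(d,T@d["T_tool_cam"]);x,y,z=[W[...,i] for i in range(3)]
b=W[(np.hypot(x-.505,y+.0045)<.05)&(z>.138)&(z<.152)];print(pca(b),rect(b),np.median(b[:,2]))
E
```

```text
2.3083 [ 0.50497106 -0.00381694  0.22000483]
(array([ 0.50751554, -0.00349795]), np.float64(43.80209325567884)) (array([506.5,  -4.8]), array([65.3, 15.5]), 43.6) 0.14279983259898865
```

View pics/w1.png

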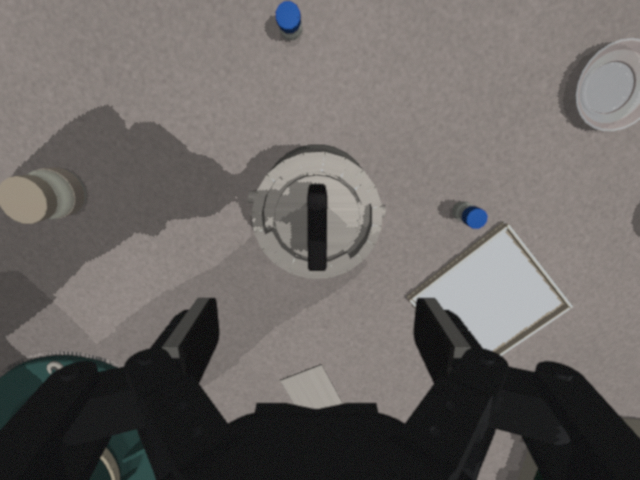

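The wrist view shows the bar at (317,227), vertical in the image and centred between the pads, which agrees with the other cameras. Next I'll descend and grip.

```bash
python3 - <<'E'
from look import *
print(r.move_l([.5055,-.0045,.104],R(43.8),velocity=.08,stop_force=15))
s=state();print(s["time_s"],s["ee_pos"],s["force"])
jaws.set_gripper(0.0)
s=state();print(s["time_s"],s["ee_pos"],s["force"],s["ft_torque"],s["finger_gap"])
d=optics.get_image("scene");cv2.imwrite("pics/s2.png",d["frame"])
E
```

```text
False
3.9583 [ 0.50575647 -0.00452561  0.10436384] [-0.66584637  0.66298087 -0.18601966]
4.6083 [ 0.50546786 -0.00439894  0.10417896] [-1.66004422  0.78745524  4.70673258] [0.24985686 0.42010401 0.01187813] 0.013472772511319535
```

View pics/s2.png

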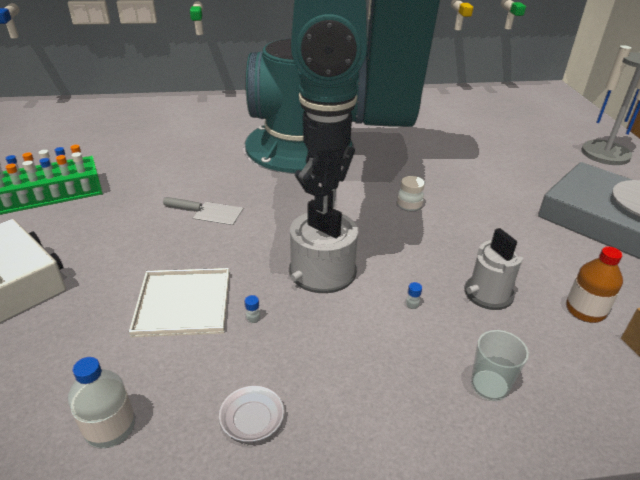

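The bar is held between the pads at (325,215). I'll turn it anticlockwise in increments and watch the forces.

```bash
python3 - <<'E'
from look import *
p=state()["ee_pos"].copy();p[:]=[.5055,-.0045,.104]
for a in (15,30,45,60,72,80):
    r.move_to(p,R(43.8+a))
    s=state();o=s["orientation"];print(a,round(s["time_s"],2),np.round(s["ee_pos"],4),round(np.degrees(np.arctan2(o[1,0],o[0,0])),1),np.round(s["force"],1),np.round(s["ft_torque"],2),round(s["finger_gap"],4))
    if np.linalg.norm(s["force"])>50 or abs(s["ft_torque"][2])>4: print("stop");break
r.wait(.2)
for n in("scene","top"):
    d=optics.get_image(n);cv2.imwrite(f"pics/{n}3.png",d["frame"])
E
```

```text
15 5.02 [ 0.5058 -0.0046  0.1042] 58.6 [ 0.4 -0.3  4.6] [-0.01  0.    0.19] 0.0135
30 5.38 [ 0.5057 -0.0046  0.1042] 73.6 [-0.  -0.2  5.6] [-0.05  0.02  0.1 ] 0.0137
45 5.73 [ 0.5058 -0.0046  0.1042] 88.6 [0.2 0.5 5.7] [-0.01 -0.06  0.13] 0.0134
60 6.09 [ 0.5058 -0.0046  0.1042] 103.6 [ 0.6 -0.1  5.5] [-0.01  0.02  0.1 ] 0.0132
72 6.41 [ 0.5058 -0.0046  0.1042] 115.6 [-1.1 -0.5  4.3] [0.03 0.01 0.12] 0.0136
80 6.67 [ 0.5057 -0.0045  0.1042] 123.6 [ 0.9 -0.3  4.9] [-0.04 -0.02  0.13] 0.0136
```

```bash
python3 -c "
import cv2,numpy as np
a=cv2.imread('pics/scene3.png')[130:330,200:440];b=cv2.imread('pics/top3.png')[200:320,250:394]
cv2.imwrite('pics/c3.png',np.hstack([cv2.resize(a,(400,333)),cv2.resize(b,(400,333))]))"
```

```text
(no output)
```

View pics/c3.png

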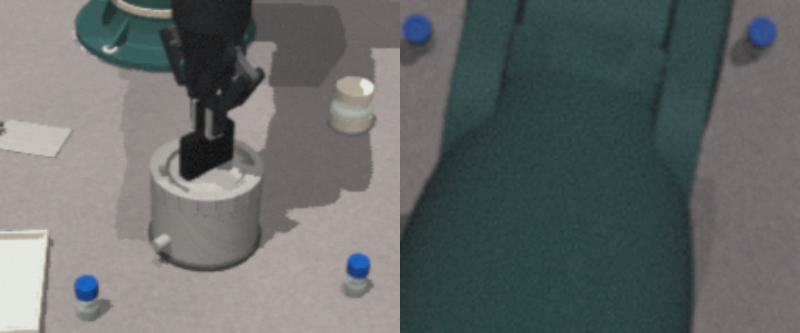

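The bar has turned with the gripper. It now runs lower-left to upper-right in the scene view, and the forces stayed low. Now I'll lift.

```bash
python3 - <<'E'
from look import *
def rep(m):
    s=state();print(m,round(s["time_s"],2),np.round(s["ee_pos"],4),np.round(s["force"],1),np.round(s["ft_torque"],2),round(s["finger_gap"],4))
print(r.move_l([.5055,-.0045,.13],velocity=.05,stop_force=20));rep("a")
print(r.move_l([.5055,-.0045,.20],velocity=.1,stop_force=20));rep("b")
r.wait(.2);rep("c")
d=optics.get_image("scene");cv2.imwrite("pics/scene4.png",d["frame"])
E
```

```text
False
a 7.63 [ 0.5054 -0.0045  0.1299] [-0.1 -1.4 -2.6] [-0.03  0.04 -0.01] 0.0136
False
b 8.48 [ 0.5052 -0.0045  0.1994] [ 0.3 -0.8 -2.4] [ 0.02  0.05 -0.03] 0.0135
c 8.68 [ 0.5052 -0.0044  0.1995] [ 0.4  0.3 -2.1] [-0.02 -0.01  0.02] 0.0134
```

View pics/scene4.png

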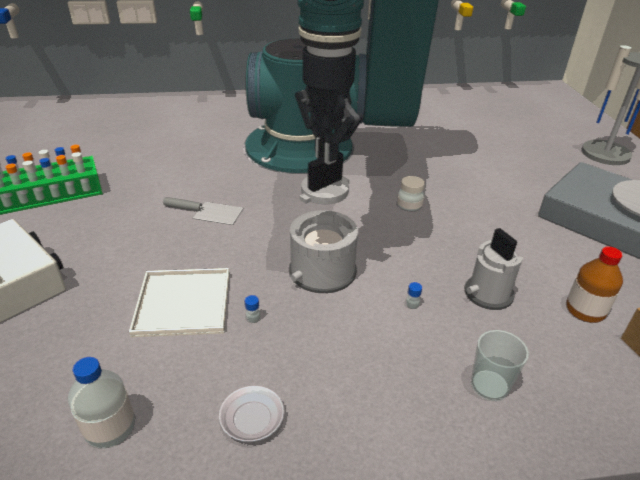

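The cover is lifted clear, level in the jaws at (325,185), and the housing is open. Now to the tray.

```bash
python3 - <<'E'
from look import *
def rep(m):
    s=state();print(m,round(s["time_s"],2),np.round(s["ee_pos"],4),np.round(s["force"],1),np.round(s["ft_torque"],2),round(s["finger_gap"],4))
A=R(123.8)
r.move_l([.563,-.256,.20],A,velocity=.15);rep("over")
r.move_l([.563,-.256,.06],velocity=.1,stop_force=15);rep("low")
r.wait(.3)
print(r.move_l([.563,-.256,.024],velocity=.02,stop_force=5));rep("down")
r.wait(.4);rep("rest")
d=optics.get_image("scene");cv2.imwrite("pics/scene5.png",d["frame"])
E
```

```text
over 10.6 [ 0.563  -0.2554  0.2002] [ 0.3  0.5 -3.3] [-0.03 -0.01 -0.08] 0.0131
low 12.15 [ 0.5633 -0.2562  0.0605] [ 0.3 -0.2 -2.8] [-0.07  0.02 -0.02] 0.0131
True
down 13.87 [ 0.5628 -0.2561  0.0282] [-1.5 -0.2  5.8] [ 0.02  0.13 -0.05] 0.0133
rest 14.27 [ 0.5628 -0.256   0.0282] [-1.4 -0.1  7. ] [-0.02  0.15  0.01] 0.0135
```

View pics/scene5.png

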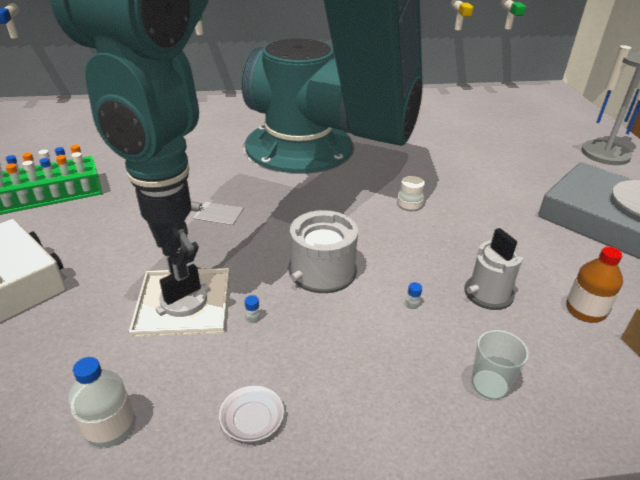

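Contact came at the expected height (TCP 0.028), and the cover is on the tray floor at (182,298). Releasing now.

```bash
python3 - <<'E'
from look import *
jaws.set_gripper(0.06)
p=state()["ee_pos"].copy()
r.move_l([.563,-.256,.20],velocity=.1)
s=state();print(s["time_s"],s["ee_pos"],s["force"],s["finger_gap"])
r.move_to([.42,-.03,.3],R(123.8));r.wait(.3);print(state()["time_s"])
for n in("scene","top"):
    d=optics.get_image(n);cv2.imwrite(f"pics/{n}6.png",d["frame"]);W=cloud(d);x,y,z=[W[...,i] for i in range(3)]
    m=np.hypot(x-.563,y+.256)<.06
    b=W[m&(z>.06)&(z<.08)];print(n,"bar",rect(b),np.median(b[:,2]),np.std(b[:,2]))
    b=W[m&(z>.012)&(z<.03)];print("disc z",np.median(b[:,2]))
    b=W[(np.hypot(x-.6,y-.285)<.06)&(z>.12)&(z<.15)]; 
    if len(b)>5: print("small",rect(b))
im=cv2.imread("pics/top6.png")
cv2.imwrite("pics/c6.png",np.hstack([cv2.resize(im[190:290,380:480],(400,400)),cv2.resize(cv2.imread("pics/scene6.png")[240:350,120:250],(400,400))]))
E
```

```text
16.7 [ 0.56280723 -0.25591606  0.19952993] [-0.09199927  0.23490674  0.65016737] 0.06009797346758329
18.1
scene bar (array([ 563.4, -256.6]), array([19.8, 65.7]), 36.2) 0.06812503513801965 0.0029060057336957462
disc z 0.019185204110159226
small (array([600.1, 285.8]), array([45.2, 16.4]), 20.1)
top bar (array([ 563.1, -255.2]), array([16. , 67.5]), 33.7) 0.06783961514679393 0.0028257921554639943
disc z 0.017903134214737326
small (array([598.8, 285.9]), array([44.9, 13.2]), 19.4)
```

View pics/c6.png

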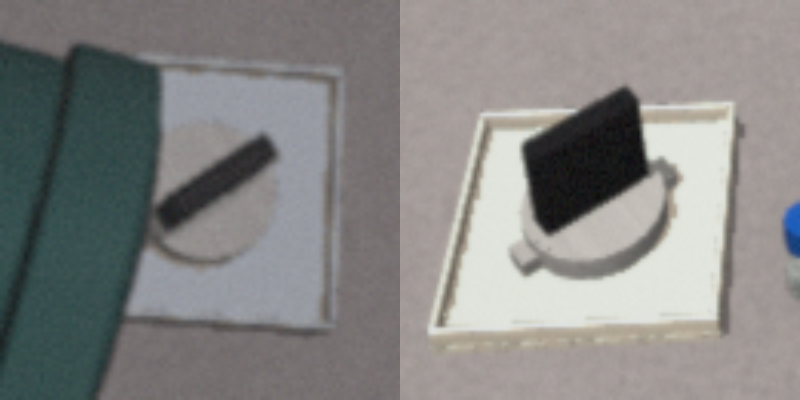

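The cover lies flat and centred in the tray. The bar top is at 68 mm and the disc top at 18 mm, both as expected. The narrow cover's bar has not moved, and the arm is clear.

```bash
python3 -c "
from look import *
job_done();print(state()['time_s'])"
```

```text
the job is handed in; nothing more can be done
the job is handed in; nothing more can be done
```

The wide housing is open and its cover lies flat and right way up in the white tray. I gripped the cover by its bar, turned it 80° anticlockwise, lifted it straight off and lowered it until it touched the tray floor. Then I let go, moved the arm clear and handed the job in after about 18 s of the 48 s allowed. No verdict is reported.

- **Position:** the bar's centre measured about (0.563, -0.256), within about 2 mm of my estimate of the tray centre. The bar top is at 68 mm and the disc top at about 18 mm, which is what a cover resting flat on the floor should give.
- **Forces:** the force on the tool stayed below about 7 N in all the readings I took.
- **Narrow housing:** its bar measured the same before and after, to within about 1 mm and 2°.
- **Disagreements:** the finger gap read about 13.5 mm on the bar, which is listed as 16 mm thick, but the grip held throughout. In the last top view the arm hid one edge of the tray, so I relied on the scene camera for that side.

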